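# Close up two angles on the indexing table, then hold its index plunger out

## Robot

A 6-joint arm with a two-finger parallel gripper is mounted at the origin on a cart in front of the work surface, level with it; the furniture and walls round the work are solid. World frame = base frame: x ahead of the robot, y to its left, z up, the work surface at z = 0. Lengths are in mm, angles in rad, forces in N, time in s.
With the tool pointing down it reaches from about 300 to 825 mm from the base axis. Payload 5.4 kg.
Tool frame: the origin (TCP) lies at the very end of the fingers, on their centre line; the grasp point (between the pads) lies behind it (bot.grasp_offset is the z of the grasp point in the tool frame, in mm); z points along the fingers, y is the line along which they close (so a half turn about z gives the same grasp; the last joint's range is limited). The gripper opens to 92 mm and grips with 3 to 60 N. Pads are 20 mm wide; open, the fingers measure 128 mm over their backs; the gripper's body (75 mm by 189 mm) begins 69 mm behind the grasp point.
Start: joints at [1.08, 0.158, 1.597, -0, 1.386, -0.21], TCP at [159.357, 552.459, 214.601] pointing down, gripper open.
Joint ranges: [-2.91, 2.91], [-0.94, 2.29], [0.18, 2.7], [-1.29, 4.43], [0.17, 2.64], [-3, 3]. Speed limits (rad/s): [2.57, 2.57, 3.14, 3.14, 3.14, 3.14].

## Interface

Orientations are given as a unit quaternion [w, x, y, z].
In Python, from plant import bot gives the robot as it stands. Calls block until the motion is done:
- bot.move_to(position, orientation): joint-space move of the TCP to a pose.
- bot.movel(position, rotation=None, vel=150, f_stop=None): straight line of the TCP; rotation=None keeps the orientation; vel is the mean speed in mm/s. With f_stop (N) it stops when the force on the tool has changed by that much, and returns True; else False.
- bot.move_j(angles): joint-space move.
- bot.command_gripper(opening, newtons=None): finger opening in mm; newtons is the grip in N (None keeps the last); returns when the fingers have stopped.
- bot.pause(seconds).
- bot.solve_ik(position, orientation): joint angles nearest the present ones, or None.
- bot.get_obs(): the state.
- bot.snapshot(name): name is "scene" or "top" or "wrist"; returns a dict with "img" (480x640x3 uint8, red, green, blue), "mtx" (3x3 intrinsics, pixels), "k1" (the pictures are not rectified: a ray, as slopes to the right and down, at radius r is drawn at 1 + k1 r^2 times it, then the intrinsics apply), "R" (3x3) and "t" (3): a world point X has camera coordinates R X + t; the wrist camera has in their place "hand_eye" (4x4, takes a point from camera to tool coordinates, whose origin is the TCP and whose axes are the flange's). Camera axes: x right, y down, z forward; pixel columns grow to the right and rows downward; lengths in mm; the calibration is good to about 2 mm. A picture is of the moment at which its call begins: read the wrist's pose just before it. There is no depth.
A pose or a line that the arm cannot do raises bot.IKError and nothing moves.
- bot.sign_off(): hands the job in; it is judged then, once.
The state is a dict: "time_s": time; "joints": joint angles; "joint_vel": joint speeds; "effort": joint torques, N m; "tcp_pos": TCP position; "eef_rot": TCP orientation; "contact_force": force on the tool from outside, world axes, zero at the start; "torque": the same for the moment, N m; "opening": finger opening in mm; "grip_force": force on a finger pad.
Only numpy, scipy, OpenCV 4.12 (cv2) and the standard library are available. Lean on these libraries where they do the work, as an engineer would, in place of code of your own. Each camera call takes 0.05 s, during which the arm holds its last target. There are 200 camera calls.

## Task

Two short steel angles on the round indexing table are to be joined edge to edge into a channel: slide the loose one across the table until the edge of its foot butts against the foot of the screwed-down one, with no gap left along its length. Then grip the knob of the table's sprung index plunger, pull it fully up, and finish while still holding it up there, so that a workmate can turn the table. Leave the angle closed up and lying flat on its foot, and do not shift the tools and other loose things around the table.

Things in the scene. Friction and masses are not known exactly. Their poses are not given: they have to be found in the camera images.
- table: Round steel indexing table: disc 180 mm across on a smaller pedestal, fixed to the bench; it does not turn in this job. Origin on its vertical axis at bench height; its top face is 32 mm higher. x runs along the joint between the two angles, y across it. The screwed-down angle lies at y = -30 to 0 mm, the edge of its foot at y = 0; the loose angle is on the +y side and has to slide towards -y.
- fixed_angle: Steel L-section 85 mm long, 30 mm wide, 30 mm high, 4 mm thick, held to the table by two screws through its foot. Origin at the centre of its underside, y along its length, z up; its upright leg is at x = -15 to -11 mm, the side away from the loose angle; its flat foot reaches to x = +15 mm, the edge to butt against.
- loose_angle: Loose L-section of the same size and axes, about 0.2 kg, its foot flat on the table: the foot's edge (x = +15 mm) faces the fixed angle, the upright leg (x = -15 to -11 mm) is on the far side. At the start the gap is about 14 to 34 mm, a little skewed. Push it low on the outer face of the leg with shut fingertips (pushed high it tips up), or pinch the 4 mm leg from above and slide it.
- push_face (a point): Point on the loose angle: middle of the outer face of its upright leg (x = -15 mm, y = 0 in its frame), 12 mm above the table top. The face looks along the loose angle's -x; push along its +x.
- edge_end_a (a point): Point on the edge of the loose angle's foot that is to touch the fixed angle (x = +15 mm in its frame), at its +y end, 42 mm from the middle, 2 mm above the table top. Touching, it is at y = 0 in the table's frame.
- edge_end_b (a point): The same at the other end (-y) of the loose angle.
- bracket: Grey bracket that carries the plunger, fixed beside the table's rim on the fixed angle's side, turned up to 0.45 rad about the table's axis. Origin on the table's axis at bench height, the plunger at y = -78 mm in this frame. Under the knob: a barrel 16 mm in diameter (top 68 mm above the bench), a 23 mm hexagon nut (top 58 mm), the arm, 30 mm wide (top 52 mm).
- knob (a point): Middle of the head of the plunger's mushroom knob, 94 mm above the bench when the pin is seated. The axis is vertical; the head is 29 mm in diameter and 8 mm high (top 5 mm above this point), the neck below it 21 mm in diameter and 20 mm long. It moves up with the plunger.
- plunger (a joint): Travel of the index plunger, straight up: 0 = pin seated in the hole of the table, 0.014 m = pulled fully up against its stop. The spring pulls it back down with 6 N at 0 and about 12 N at full travel; it drops back when let go. A floodlight to the right and a bench grinder to the left of the table are 250 mm high: at the knob keep the hand's long side fore and aft, between them.
- wrench_17: Bystander: an open-ended spanner, 36x214x8 mm, lying loose on the bench
- tape_roll: Bystander: a roll of tape, 62x60x19 mm, lying loose on the bench
- flat_bar: Bystander: a flat steel bar, 30x110x6 mm, lying loose on the bench
- nut_m16: Bystander: a large hexagon nut, 27 mm across and 13 mm high, loose on the bench
- flint_striker: Bystander: a wire-frame flint striker, 45x136x11 mm, lying loose on the bench

How it is judged:
By the outcome, as a careful person would: the job done as asked, in the order asked, and still so for the second after the job is handed in, while the arm keeps its last pose, push and grip.
It also fails if it takes over 40 s, if anything falls off the work surface, if the arm or the gripper's body presses on something with over 40 N, if the wrist force passes 120 N, or if a joint passes its speed limit or range.

## Working session

There is one attempt and no reset: what is moved stays moved. The work goes in short steps, each a Python script; the robot and the scene stay as the last script left them, time stands still between calls to the robot, and variables do not carry over. Pictures are saved under pics/ and viewed, at most 10 in all, crops included, and the job is handed in when it is done.

```bash
mkdir -p pics; ls
python3 - <<'E'
from plant import bot
import cv2,pickle
o=bot.get_obs();print(o,bot.grasp_offset)
d={}
for n in("scene","top","wrist"):
    s=bot.snapshot(n);d[n]=s;cv2.imwrite(f"pics/{n}0.png",s["img"][:,:,::-1])
    print(n,{k:v for k,v in s.items() if k!="img"})
pickle.dump((o,d),open("s0.pkl","wb"))
E
```

```text
pics
{'time_s': 0.0, 'joints': array([ 1.07990593e+00,  1.59046926e-01,  1.59819644e+00, -3.59186057e-06,
        1.38618432e+00, -2.10127600e-01]), 'joint_vel': array([-0.00043989,  0.00062013, -0.00119904, -0.00042256, -0.00095383,
       -0.00057179]), 'effort': array([-1.47372761e-03, -3.85558963e+01, -3.22109592e+01,  7.00953417e-02,
        3.77210230e-02, -1.32628134e-04]), 'tcp_pos': array([159.06919759, 551.92591519, 213.6380326 ]), 'eef_rot': array([-3.13394661e-04,  1.39920386e-01,  9.90162332e-01, -8.62334145e-04]), 'contact_force': array([-0.00183616, -0.15748325, -0.29522066]), 'torque': array([0.00596422, 0.02854513, 0.03880682]), 'grip_force': 0.0, 'opening': 92.03172460996329} -18.700000000000003
scene {'mtx': array([[591.33583066,   0.        , 319.10906278],
       [  0.        , 591.33583066, 240.57690464],
       [  0.        ,   0.        ,   1.        ]]), 'k1': -0.10392377527084162, 'R': array([[ 0.08501403,  0.99625639, -0.01567888],
       [ 0.662109  , -0.06824509, -0.7462937 ],
       [-0.74456987,  0.05306431, -0.66543211]]), 't': array([-252.76676505, -2
[... 284 characters left out ...]
  [-0.99296267, -0.02844559, -0.11496077],
       [ 0.11582341, -0.03080179, -0.99279212]]), 't': array([184.97391079, 482.66560888, 984.57238914])}
wrist {'mtx': array([[346.8057334 ,   0.        , 316.44220516],
       [  0.        , 346.8057334 , 241.7286911 ],
       [  0.        ,   0.        ,   1.        ]]), 'k1': -0.013657659887538622, 'hand_eye': array([[-1.45423771e-03, -9.71472719e-01, -2.37146878e-01,
         6.44626836e+01],
       [ 9.99998853e-01, -1.31210707e-03, -7.57167089e-04,
        -5.87166458e-01],
       [ 4.24405074e-04, -2.37147707e-01,  9.71473512e-01,
        -1.70070871e+02],
       [ 0.00000000e+00,  0.00000000e+00,  0.00000000e+00,
         1.00000000e+00]])}
```

View pics/scene0.png

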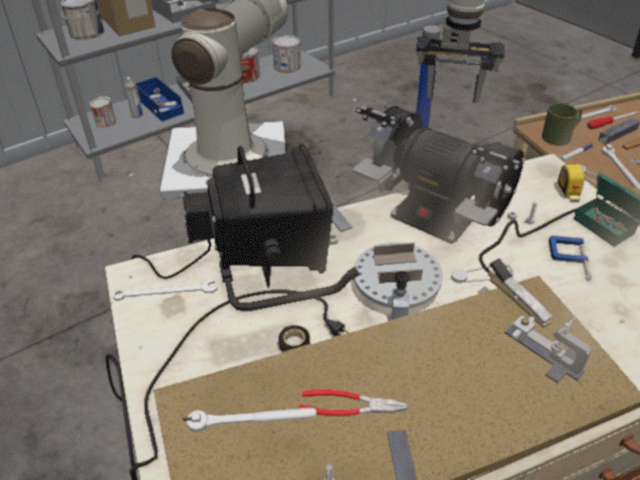

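View pics/top0.png

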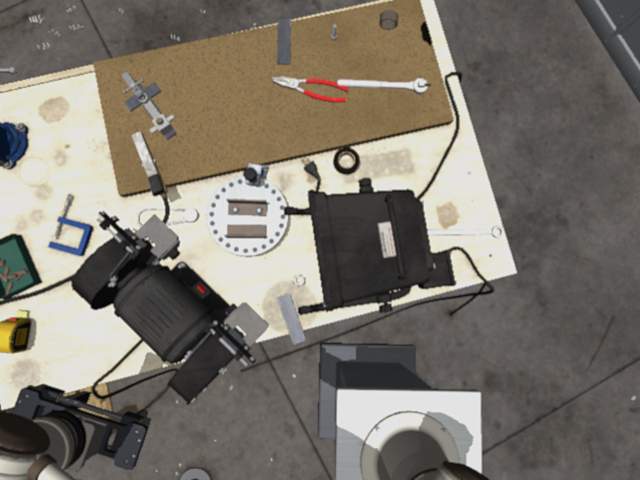

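The scene view looks toward the robot: disc at about (398,275), plunger knob at (400,283). In the top view the disc is at (248,216), the knob at (254,173) on the far side from the robot, and the loose angle at (247,231) on the robot's side. I'll write the calibration helpers and zoom in.

```bash
cat > h.py <<'E'
import numpy as np, cv2, pickle
from scipy.spatial.transform import Rotation as Rn
def cam(s,obs=None):
    if "R" in s: return s["R"],np.array(s["t"])
    q=obs["eef_rot"]; Rt=Rn.from_quat([q[1],q[2],q[3],q[0]]).as_matrix()
    H=s["hand_eye"]; Rc=Rt@H[:3,:3]; c=Rt@H[:3,3]+obs["tcp_pos"]
    return Rc.T,-Rc.T@c
def pix(s,X,obs=None):
    R,t=cam(s,obs); P=np.atleast_2d(X)@R.T+t; p=P[:,:2]/P[:,2:]
    p=p*(1+s["k1"]*(p**2).sum(1,keepdims=True)); K=s["mtx"]
    return p*[K[0,0],K[1,1]]+[K[0,2],K[1,2]]
def world(s,uv,z,obs=None):
    R,t=cam(s,obs); uv=np.atleast_2d(uv).astype(float); K=s["mtx"]
    d=(uv-[K[0,2],K[1,2]])/[K[0,0],K[1,1]]; p=d.copy()
    for _ in range(20): p=d/(1+s["k1"]*(p**2).sum(1,keepdims=True))
    r=np.c_[p,np.ones(len(p))]@R; c=-R.T@t
    return c+r*((z-c[2])/r[:,2])[:,None]
def crop(img,x0,y0,x1,y1,k,name):
    cv2.imwrite(name,cv2.resize(img[y0:y1,x0:x1,::-1],None,fx=k,fy=k,interpolation=cv2.INTER_CUBIC))
E
python3 - <<'E'
from h import *
o,d=pickle.load(open("s0.pkl","rb"))
a=cv2.resize(d["top"]["img"][165:265,195:300],None,fx=5.7,fy=5.7,interpolation=cv2.INTER_CUBIC)
cv2.imwrite("pics/topc.png",a[:,:,::-1])
s=d["top"]
print(world(s,[[248,216],[248,255],[209,216],[287,216]],32)); print(world(s,[254,172],94))
print(pix(d["wrist"],world(s,[248,216],32),o), pix(d["scene"],world(s,[248,216],32)))
E
```

```text
[[520.51664472 364.76145024  32.        ]
 [434.67632861 361.01342153  32.        ]
 [517.94945609 449.8065677   32.        ]
 [523.10191713 279.26294989  32.        ]]
[[603.72952459 347.91385773  94.        ]]
[[257.15967958 520.97315188]] [[395.57234651 270.30495053]]
```

View pics/topc.png

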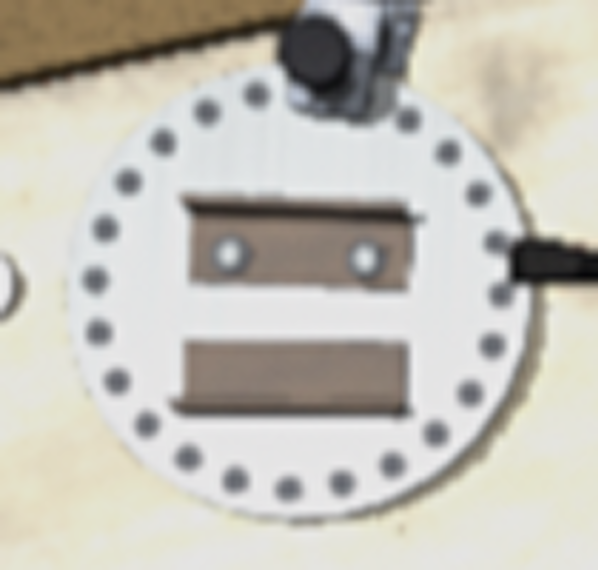

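Run:
```python
from plant import bot
from h import *
q=[0,.70711,.70711,0]; q2=[0,.70711,-.70711,0]
for z in(300,230,60):
  for k in(q,q2): print(z,np.round(bot.solve_ik([470,362,z],k),2) if bot.solve_ik([470,362,z],k) is not None else None)
o=bot.get_obs()
bot.movel([159,552,320])
def ik(k):
    j=bot.solve_ik([510,362,300],k); return j
j=[ik(q),ik(q2)]; j=[a for a in j if a is not None]
c=bot.get_obs()["joints"]; b=min(j,key=lambda a:np.abs(a-c).max()); print(np.round(b,2))
bot.move_j(b); bot.command_gripper(0,20)
bot.pause(.3)
o=bot.get_obs();s=bot.snapshot("wrist");pickle.dump((o,s),open("w1.pkl","wb"))
cv2.imwrite("pics/w1.png",s["img"][:,:,::-1]);print(o["time_s"],o["tcp_pos"],o["eef_rot"],o["opening"])
```

```text
300 [ 0.45  0.16  1.42 -0.    1.55  0.45]
300 [ 0.45  0.16  1.42 -0.    1.55 -2.69]
230 [ 0.45  0.2   1.52 -0.    1.42  0.45]
230 [ 0.45  0.2   1.52 -0.    1.42 -2.69]
60 [ 0.45  0.37  1.67 -0.    1.1   0.45]
60 [ 0.45  0.37  1.67 -0.    1.1  -2.69]
[ 0.42  0.25  1.33 -0.    1.57  0.42]
4.1333 [510.00167789 361.99977973 300.00262502] [ 6.39421714e-06  7.07112511e-01  7.07101051e-01 -1.17941724e-05] 0.47065420318138085
```

View pics/w1.png

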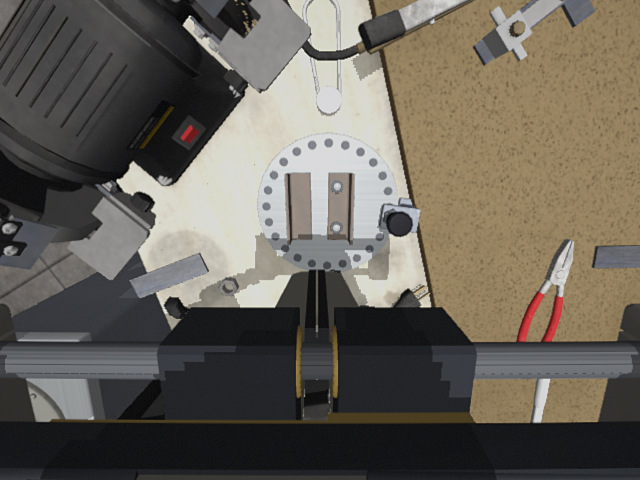

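The wrist view shows the disc centred near (328,201), the loose angle around (300,206), the fixed one around (340,206), and the knob head at (398,223). The floodlight and grinder are clear of the disc. I'll zoom in for exact corners.

Run:
```python
from h import *
o,s=pickle.load(open("w1.pkl","rb"))
crop(s["img"],250,125,430,275,4.4,"pics/w1c.png")
```

```text
(no output)
```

View pics/w1c.png

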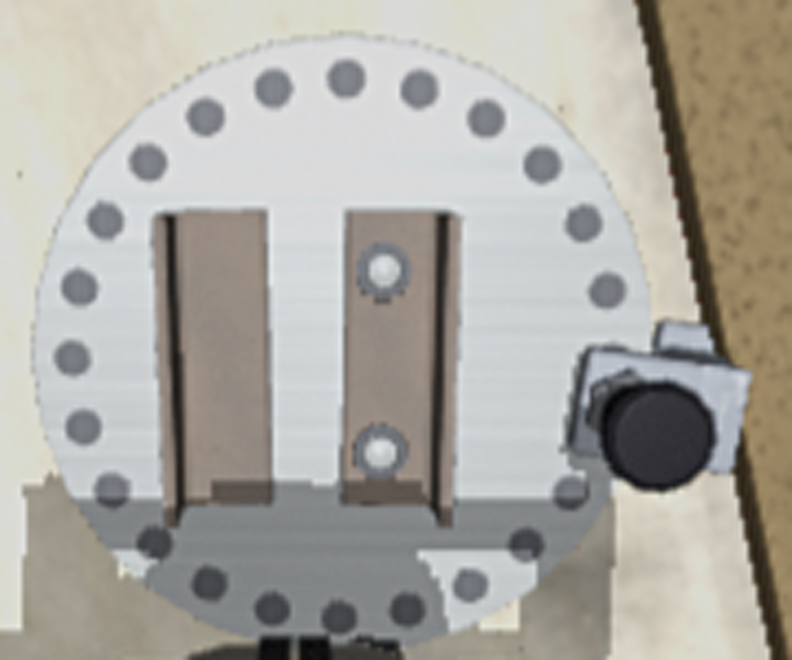

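Crop readings: loose foot edge (267,211)-(271,503), fixed foot edge (346,211)-(341,502), loose leg top outer edge (154,213)-(165,525), and knob top centre (658,436).

Run:
```python
from h import *
o,s=pickle.load(open("w1.pkl","rb")); o0,d=pickle.load(open("s0.pkl","rb"))
f=lambda p:(np.array(p)+.5)/4.4-.5+[250,125]
W=lambda p,z:np.round(world(s,f(p),z,o),1)
print("loose foot",W([[267,211],[271,503]],36));print("fixed foot",W([[346,211],[341,502]],36))
print("loose leg top",W([[154,213],[165,525]],62));print("fixed leg top",W([[460,213],[452,525]],62))
print("disc",W([[35,340],[650,340],[342,35],[342,645]],32))
print("knob",W([[658,436],[658,379],[658,492],[601,436],[714,436]],99))
g=lambda p:(np.array(p)+.5)/5.7-.5+[195,165]
T=lambda p,z:np.round(world(d["top"],g(p),z),1)
print("top knob",T([317,50],99),"loose foot",T([[185,343],[409,343]],36),"fixed",T([[190,284],[410,288]],36),"leg",T([[172,408],[409,413]],62))
```

```text
loose foot [[504.  408.6  36. ]
 [504.7 324.8  36. ]]
fixed foot [[526.  408.6  36. ]
 [525.1 325.   36. ]]
loose leg top [[474.7 409.2  62. ]
 [475.8 324.7  62. ]]
fixed leg top [[555.1 409.1  62. ]
 [554.9 324.6  62. ]]
disc [[437.  372.1  32. ]
 [613.9 371.9  32. ]
 [524.8 455.9  32. ]
 [525.8 279.8  32. ]]
knob [[601.5 356.5  99. ]
 [600.7 370.7  99. ]
 [602.3 342.3  99. ]
 [587.4 356.5  99. ]
 [615.4 356.5  99. ]]
top knob [[599.3 355.   99. ]] loose foot [[499.2 408.8  36. ]
 [501.7 323.5  36. ]] fixed [[522.1 408.   36. ]
 [523.1 323.9  36. ]] leg [[471.  407.7  62. ]
 [471.7 320.   62. ]]
```

Run:
```python
from h import *
o,s=pickle.load(open("w1.pkl","rb")); o0,d=pickle.load(open("s0.pkl","rb"))
def draw(im,sn,ob,k,off):
    for cx,col in((440,(255,0,0)),(601.5,(0,255,0))):
        cy=367 if cx==440 else 356.5
        for z0,dz in((36,0),(36,1)):
            z=124 if dz==0 else 250
            P=[[cx+a,cy+b,z] for a,b in((-95,-38),(95,-38),(95,38),(-95,38))]
            p=(pix(sn,P,ob)-off)*k
            cv2.polylines(im,[p.astype(np.int32)],True,col,1+dz)
        p=(pix(sn,[[cx,cy+64,206]],ob)-off)*k
        cv2.circle(im,tuple(int(v) for v in p[0]),6,col,1)
def rs(im,x0,y0,x1,y1,k): return cv2.resize(im[y0:y1,x0:x1],None,fx=k,fy=k,interpolation=cv2.INTER_CUBIC)
a=rs(d["top"]["img"],60,130,460,430,2);draw(a,d["top"],None,2,[60,130])
cv2.imwrite("pics/ovt.png",a[:,:,::-1])
g=lambda p,z:np.round(world(d["top"],p,z),0)
print(g([[312,195],[318,308],[395,310],[412,192]],250)); print(g([[110,215],[255,360],[210,300],[160,240]],250))
```

```text
[[526. 226. 250.]
 [332. 211. 250.]
 [332.  80. 250.]
 [537.  52. 250.]]
[[480. 569. 250.]
 [245. 313. 250.]
 [341. 392. 250.]
 [440. 482. 250.]]
```

View pics/ovt.png

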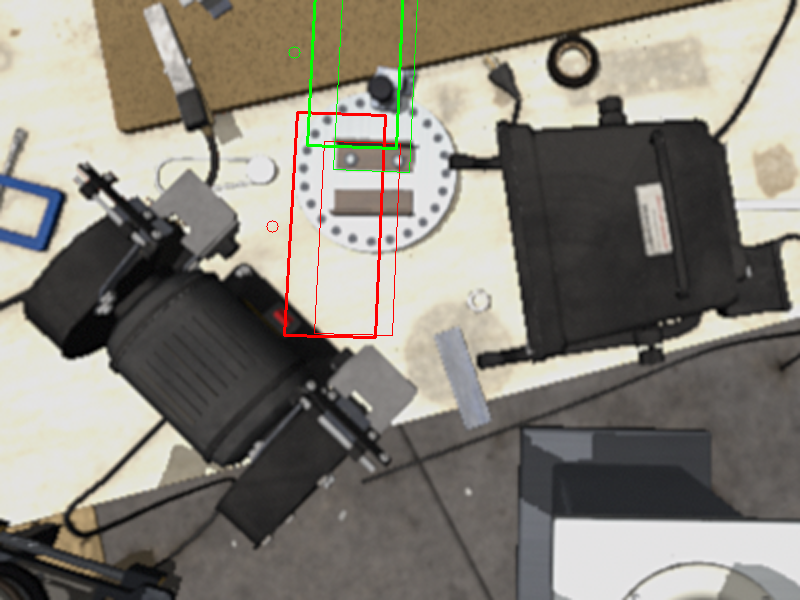

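The body clears both the grinder and the floodlight when the hand stays over the leg. So I'll open to 28 mm, straddle the leg, and push with the rear finger's pad until it butts.

Run:
```python
from plant import bot
from h import *
bot.command_gripper(28,20)
bot.movel([479,366.5,300],vel=100)
print(bot.movel([479,366.5,70],vel=120), bot.movel([479,366.5,39],vel=60,f_stop=8))
o=bot.get_obs();print(o["tcp_pos"],o["opening"],o["contact_force"])
r=bot.movel([516,366.5,39],vel=15,f_stop=6)
o=bot.get_obs();print(r,o["tcp_pos"],o["contact_force"],o["opening"],o["time_s"])
s=bot.snapshot("wrist");pickle.dump((o,s),open("w2.pkl","wb"))
h,w=s["img"].shape[:2]
crop(s["img"],190,60,450,255,3,"pics/w2.png")
```

```text
False False
[479.01921239 366.49505742  38.89222928] 27.835687469148834 [-0.38373556 -0.8439092   0.50142743]
True [507.437533   366.38625514  38.3615396 ] [-0.96304755  0.11360663  0.14721439] 27.840626099899602 9.7
```

View pics/w2.png

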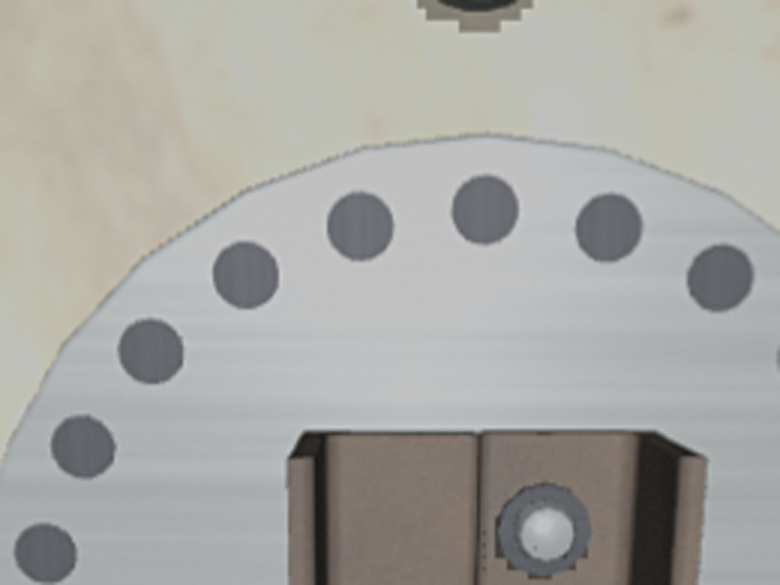

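It reads closed at the visible end (seam at crop (478,435)), but the force has relaxed to 1 N. I'll press once more and look from above.

Run:
```python
from plant import bot
from h import *
for i in range(2):
    p=bot.get_obs()["tcp_pos"]
    r=bot.movel([p[0]+4,366.5,38.7],vel=6,f_stop=10)
    bot.pause(.2);o=bot.get_obs();print(r,o["tcp_pos"],o["contact_force"],o["opening"],o["torque"])
p=o["tcp_pos"]
bot.movel([p[0]-3,366.5,39],vel=20); bot.movel([p[0]-3,366.5,150],vel=100)
bot.movel([p[0]-3,340,230],vel=150);bot.pause(.2)
o=bot.get_obs();s=bot.snapshot("wrist");pickle.dump((o,s),open("w3.pkl","wb"));print(o["time_s"],o["tcp_pos"])
c=pix(s,[530,366,36],o)[0];x,y=int(c[0]),int(c[1]);print(c,x-80,y-60)
crop(s["img"],x-80,y-60,x+80,y+60,5,"pics/w3.png")
```

```text
True [506.85895736 365.82579199  36.92831319] [ 0.20943556 -0.32377435 -0.27457641] 28.125142513364175 [-0.0962352   0.07422913  0.02690164]
False [508.04433914 366.02045586  37.73119962] [-7.56968677 -0.6754616   2.28862627] 27.854128955452968 [-0.33581007  1.48149845 -0.02109756]
14.2833 [504.34359551 339.97002582 228.50056931]
[342.36159454 194.94257737] 262 134
```

View pics/w3.png

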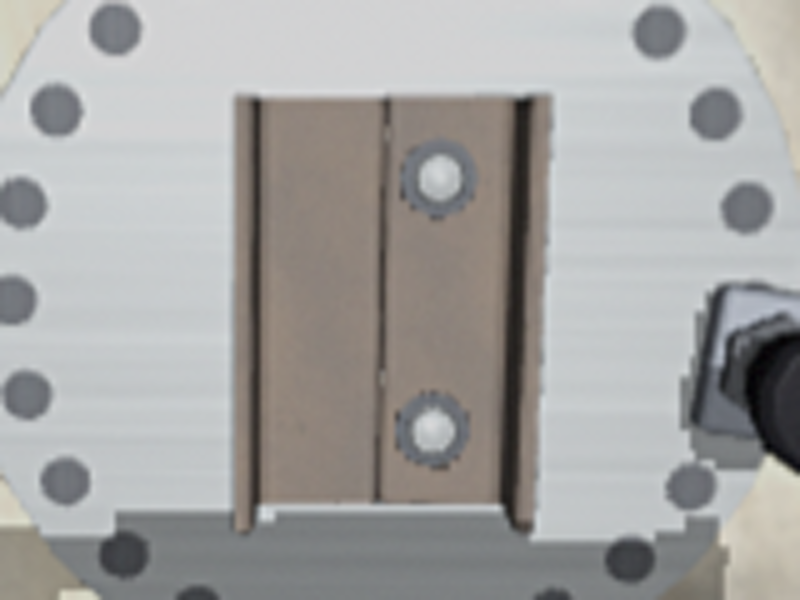

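Seam runs (386,95)→(379,500) in the crop as a dark line. I'll check the residual gap numerically from the leg-to-leg distances (should be 60 mm outside at both ends).

Run:
```python
from h import *
o,s=pickle.load(open("w3.pkl","rb"))
g=cv2.cvtColor(s["img"],cv2.COLOR_RGB2GRAY).astype(float)
for r in range(156,234,7):
    row=g[r:r+4].mean(0); dx=np.diff(row)
    def edge(a,b,sg):  # subpixel gradient centroid
        w=np.clip(sg*dx[a:b],0,None);k=w.argmax()+a;ww=np.clip(sg*dx[k-2:k+3],0,None);return (ww*(np.arange(k-2,k+3)+.5)).sum()/ww.sum()
    L=edge(304,314,-1);R_=edge(364,376,1)
    a=row[333:345]; base=np.median(a); dark=np.clip(base-a,0,None).sum()/base
    P=world(s,[[L,r+1.5],[R_,r+1.5]],62,o)
    print(r,np.round([P[0,0],P[1,0],P[1,0]-P[0,0],P[0,1],dark],2),np.round(a).astype(int))
```

```text
156 [496.   551.88  55.88 404.09   0.67] [136 136 135 135 132 107  86 120 136 133 132 132]
163 [495.97 551.84  55.87 397.63   0.7 ] [136 137 138 138 130 103  96 122 134 129 122 115]
170 [495.92 551.9   55.98 391.11   0.89] [136 136 139 139 124  83 104 126 130  96 116 116]
177 [495.92 551.98  56.07 384.54   0.81] [135 136 136 136 119  75 105 132 136 136 134 134]
184 [498.58 551.75  53.18 377.9    0.86] [135 135 136 137 114  62 114 135 136 135 134 135]
191 [498.57 551.67  53.1  371.2    0.84] [134 135 136 136 110  66 119 138 136 136 136 135]
198 [498.63 551.82  53.19 364.43   0.78] [135 135 137 136 112  71 118 136 135 134 133 133]
205 [498.63 551.78  53.15 357.6    0.71] [132 133 134 130 101  88 122 138 136 134 135 134]
212 [498.43 551.64  53.21 350.71   0.57] [132 133 134 128 102  98 126 136 135 134 129 124]
219 [498.37 551.49  53.12 343.75   0.83] [132 133 132 120  87 108 132 137 108 112 107 128]
226 [498.35 551.58  53.23 336.72   0.72] [131 132 132 117  76 114 135 137 136 135 134 134]
233 [4.9807e+02 5.5149e+02 5.3420e+01 3.2962e+02 3.0000e-01] [160 160 160 146 132 145 151 154 154 155 155 150]
```

Skew is under 0.2 mm and the seam is uniform, but it is still about 0.7 px dark. I'll press again at the middle and near both ends, with a picture under load to compare.

Run:
```python
from plant import bot
from h import *
bot.command_gripper(12,30)
first=True
for y in (345,388,366.5):
    if first: bot.movel([496,y,120],vel=180); first=False
    bot.movel([496,y,39.5],vel=120) if bot.get_obs()["tcp_pos"][2]>60 else bot.movel([496,y,39.5],vel=60)
    r=bot.movel([503.5,y,39.5],vel=12,f_stop=15); bot.pause(.15)
    o=bot.get_obs();print(y,r,o["tcp_pos"].round(2),o["contact_force"].round(1),round(o["opening"],2))
    s=bot.snapshot("wrist");pickle.dump((o,s),open(f"w4_{int(y)}.pkl","wb"))
    bot.movel([496,y,39.5],vel=20)
bot.movel([496,366.5,120],vel=150)
bot.command_gripper(50)
bot.movel([504.3,340,230],vel=200);bot.pause(.15)
o=bot.get_obs();s=bot.snapshot("wrist");pickle.dump((o,s),open("w5.pkl","wb"));print(o["time_s"],o["tcp_pos"])
g=cv2.cvtColor(s["img"],cv2.COLOR_RGB2GRAY).astype(float)
for r in range(156,240,14): print(r,g[r:r+4,333:345].mean(0).round().astype(int))
a=cv2.resize(s["img"][134:254,262:422],None,fx=3.7,fy=3.7,interpolation=cv2.INTER_CUBIC)
o4,s4=pickle.load(open("w4_366.pkl","rb")); c=pix(s4,[526,405,36],o4)[0].astype(int); print(c)
b=cv2.resize(s4["img"][max(0,c[1]-30):c[1]+30,c[0]-40:c[0]+40],(0,0),fx=4,fy=4,interpolation=cv2.INTER_NEAREST)
cv2.imwrite("pics/w5.png",a[:,:,::-1]);cv2.imwrite("pics/w4z.png",b[:,:,::-1])
```

```text
345 True [498.81 344.74  38.73] [ 0.3 -0.6 -1.2] 11.78
388 True [498.96 387.43  38.47] [-0.2  0.4 -0.8] 11.85
366.5 True [498.7  366.26  38.48] [-0.  -0.4 -0. ] 12.23
23.0917 [503.15391062 339.81762589 227.75886179]
156 [136 135 134 136 135 135 135 134 133 135 136 116]
170 [133 133 133 133 133 134 134 134 136 136 136 113]
184 [132 131 130 131 132 133 132 133 134 133 123  99]
198 [130 130 131 132 132 133 133 133 134 136 114  71]
212 [132 131 131 131 131 131 130 130 131 131 110  75]
226 [131 130 131 130 129 130 128 130 130 122  97 105]
[368 211]
```

View pics/w4z.png

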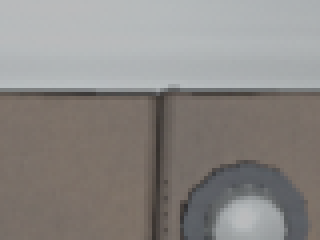

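Under load, the seam at crop (160,95) is a bare hairline. The three presses each reached a hard 15 N stop, so the joint is butted. Next I'll refine the knob position from the new wrist view.

Run:
```python
from h import *
for f in("w1","w3","w5"):
    o,s=pickle.load(open(f+".pkl","rb")); c=pix(s,[601.5,356.5,99],o)[0]; 
    g=cv2.cvtColor(s["img"],cv2.COLOR_RGB2GRAY); x,y=c.astype(int)
    m=(g<62).astype(np.uint8); m[:,:x-30]=0;m[:,x+30:]=0;m[:y-30]=0;m[y+30:]=0
    m=cv2.morphologyEx(m,cv2.MORPH_OPEN,np.ones((5,5)))
    n,l,st,ce=cv2.connectedComponentsWithStats(m); k=1+st[1:,4].argmax()
    print(f,c.round(1),st[k],world(s,ce[k],97,o).round(1), world(s,st[k,:2]+st[k,2:4]/2-.5,97,o).round(1))
```

```text
w1 [399.2 223.7] [386 212  26  24 500] [[601.2 356.5  97. ]] [[601.2 356.4  97. ]]
w3 [428.7 214. ] [410 199  35  31 846] [[600.8 356.6  97. ]] [[600.6 356.1  97. ]]
w5 [435.5 213.6] [417 199  35  31 871] [[600.8 356.5  97. ]] [[600.8 355.8  97. ]]
```

Run:
```python
from plant import bot
from h import *
P=lambda t:(lambda o:print(t,o["tcp_pos"].round(2),o["contact_force"].round(1),round(o["opening"],2),round(o["grip_force"],1),round(o["time_s"],2)))(bot.get_obs())
x,y=601.5,356.5
bot.movel([x,y,200],vel=180)
print(bot.movel([x,y,76],vel=110,f_stop=12)); P("down")
bot.command_gripper(20,50); P("grip")
z=bot.get_obs()["tcp_pos"][2]
bot.movel([x,y,76+10],vel=25); P("+10")
for dz in (12,13.5,15,16):
    bot.movel([x,y,76+dz],vel=15); bot.pause(.1); P(dz)
```

```text
False
down [602.28 356.8   77.21] [ 0.3 -0.5 -0. ] 49.86 0.0 25.14
grip [600.63 356.62  76.44] [-5.8 -0.4  5. ] 26.41 50.0 25.64
+10 [600.56 356.51  84.81] [ -1.7   2.8 -10.3] 26.11 50.0 26.19
12 [600.62 356.51  87.43] [ -4.4   3.6 -11.3] 26.67 50.0 26.57
13.5 [600.62 356.51  89.02] [ -5.6   2.8 -11.9] 26.41 50.0 26.93
15 [600.59 356.47  90.42] [ -4.6   3.3 -11.8] 26.85 50.0 27.27
16 [600.57 356.48  90.72] [ -3.1   4.4 -15.9] 26.3 50.0 27.62
```

Run:
```python
from plant import bot
from h import *
P=lambda t:(lambda o:print(t,o["tcp_pos"].round(2),o["contact_force"].round(1),round(o["opening"],2),round(o["grip_force"],1),round(o["time_s"],2)))(bot.get_obs())
for dz in (17,18):
    bot.movel([601,356.5,76+dz],vel=15); bot.pause(.15); P(dz)
o=bot.get_obs();s=bot.snapshot("wrist");t=bot.snapshot("scene");pickle.dump((o,s,t),open("w6.pkl","wb"))
a=cv2.resize(t["img"][225:325,340:460],(480,400),interpolation=cv2.INTER_CUBIC)
b=cv2.resize(s["img"],(533,400)); b=s["img"][40:340,180:480]; b=cv2.resize(b,(320,400)) 
cv2.imwrite("pics/end.png",np.hstack([a,b])[:,:,::-1])
```

```text
17 [600.5  356.43  90.79] [  0.8   5.8 -21.3] 26.31 50.0 28.02
18 [600.46 356.4   90.82] [  2.1   6.3 -25.2] 26.47 50.0 28.43
```

View pics/end.png

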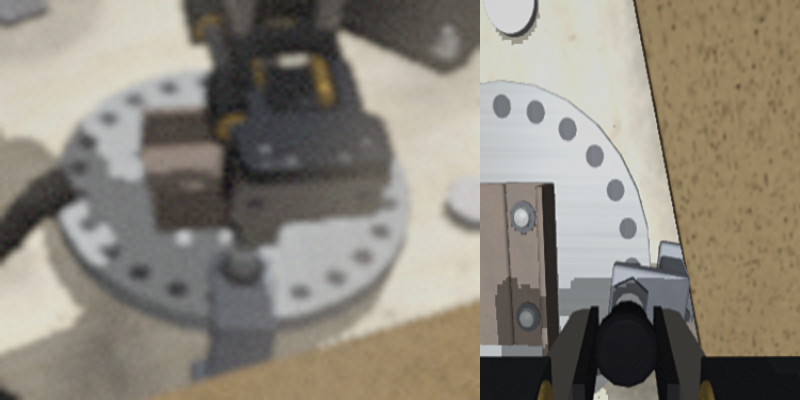

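The fingers hold the knob (right view, (625,345)). Height is stalled at the stop while the force rises, so it is not slipping, and the angles are closed at the seam. Handing in.

```bash
python3 -c "
from plant import bot
print(bot.sign_off(), bot.get_obs()['time_s'])"
```

```text
the job is handed in; nothing more can be done
the job is handed in; nothing more can be done
```

I handed the job in at about 28.5 s: the loose angle is butted against the fixed one (skew under 0.2 mm, only a hairline seam visible) and the plunger is held up against its stop at 50 N grip; no verdict came back.

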